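# Park the roller at the top of the gutter and bolt it in

### The job

Push the nylon roller up the sloped gutter with your fingertips, over the lip at the top and down against the end stop, so that it stays there and does not roll back. Then push the slide bolt fully home behind it. Push only: do not lift the roller out of the gutter, and leave the other hardware lying around alone.

Things in the scene. Friction and masses are not known exactly. Their poses are not given: they have to be found in the camera images.
- gutter: Fixed steel U-channel, 36 mm wide inside, walls 3 mm thick rising 8 mm above its floor, on a dark steel base 85 x 310 mm. Origin on the table under its centre line; its y axis points uphill along the gutter, z up, x to the right when looking uphill. Heights here are above the table. Lower part: floor level at 30 mm from y = -150 mm (end plate, top at 38 mm) to y = -70 mm.
- ramp_foot (a point): Point on the gutter floor where the slope begins: y = -70 mm of the gutter, 30 mm high. From here the floor climbs straight to the lip.
- lip (a point): Top of the slope, on the gutter floor: y = +70 mm of the gutter, 52 mm high. Just beyond it the floor steps down 5 mm into a pocket whose floor slopes 6 degrees down towards the end stop. The pocket's walls reach 60 mm high.
- end_stop (a point): Point on the face of the end stop, an upright plate closing the pocket: y = +116 mm of the gutter, 70 mm high; the plate's top is at 84 mm. The roller fully home against it has its centre 25 mm before this point (y = +91 mm), 70 mm high.
- roller_center (a point): Centre of the white nylon roller (steel bearing in its middle) in the level lower part of the gutter, axle across the gutter: 50 mm diameter, 32 mm wide, 75 to 145 g. It rolls freely and slides easily (friction about 0.25); let go on the slope, it rolls back down.
- bolt (a joint): Travel of the steel slide bolt, m: 0 drawn out, 0.046 fully home (rod across the gutter behind the parked roller). Stays where left; friction about 2 N. The 10 mm rod slides along the gutter's +x, its axis at y = +57 mm, 70 mm above the table, through a steel guide block on the gutter's -x side, which spans x = -45 to -25 mm and is 85 mm high.
- bolt_end (a point): Centre of the outer face of the round knob (24 mm diameter, 10 mm thick) on the slide bolt's outer end, 70 mm above the table. Push it along the gutter's +x; the face is at x = -104 mm of the gutter when drawn out, x = -58 mm when fully home.
- spare_roller: Spare nylon roller, 50 x 32 mm, lying flat on the table beside the gutter: leave alone. Origin at its underside.
- stud_wheel: Nylon grooved wheel 64 mm across with a threaded stud standing up, 80 mm high: leave alone. Origin at its underside.
- hex_bolt: Hex bolt standing on its head, 28 mm across and 55 mm high, on the bolt's side of the gutter: leave alone. Origin at its underside.
- bracket: Aluminium U-bracket 60 x 80 x 60 mm: leave alone. Origin at its underside.
- pull_handle: Steel pull handle 160 mm between foot centres, 70 mm high: leave alone. Origin at its underside.
- stop_plate: Steel plate 50 x 90 mm with a round stop, 27 mm high: leave alone. Origin at its underside.
- rubber_buffer: Black rubber buffer, 52 mm across and 36 mm high: leave alone. Origin at its underside.

How it is judged:
By the outcome, as a careful person would: the job done as asked, in the order asked, and still so for the second after the job is handed in, with the robot touching nothing.
It also fails if it takes over 48 s, if anything falls off the work surface, if the arm or the gripper's body presses on something with over 40 N, if the wrist force passes 120 N, or if a joint passes its speed limit or range.

### The arm

A 6-joint arm with a two-finger parallel gripper is mounted at the origin on the work surface. World frame = base frame: x ahead of the robot, y to its left, z up, the work surface at z = 0. Lengths are in m, angles in rad, forces in N, time in s.
With the tool pointing down it reaches from about 0.275 to 0.725 m from the base axis. Payload 15.9 kg.
Tool frame: the origin (TCP) lies on the mounting face of the last link; the fingertips stand 173 mm ahead of it and the grasp point (between the pads) lies 155 mm ahead of it (r.tip_reach is the distance from the TCP to the fingertips, in m); z points along the fingers, y is the direction in which the jaws open and shut (so a half turn about z gives the same grasp; the last joint's range is limited). The gripper opens to 85 mm and grips with 20 to 120 N. Pads are 22 mm wide; open, the fingers measure 114 mm over their backs; the gripper's body (76 mm by 85 mm) begins 54 mm behind the grasp point. The pads swing forward as they close: fully open they stand 13 mm farther back than shut.
Start: joints at [1.275, 0.213, -0.034, 1.323, 0, 1.571], TCP at [0.146, 0.478, 0.405] pointing down, gripper open.
Joint ranges: [-2.98, 2.98], [-0.74, 1.72], [-1.14, 1.35], [-2.1, 2.04], [-1.57, 1.44], [-3.14, 3.14]. Speed limits (rad/s): [1.89, 1.89, 2.39, 2.57, 3.14, 3.14].

### API

Orientations are given as a unit quaternion [x, y, z, w].
In Python, from workcell import r gives the robot as it stands.
- The arm moves only by the tool drive_tool, never from a script. Its argument "plan" is one flat list of numbers, 5 for each row, row after row: the shift along the tool's x, y, z in mm, then the turn about the tool's z in rad, then the gripper command: -1 is shut, 1 is fully open, values between are in proportion. A call has 1 to 20 rows; each row is the pose to reach, as a shift and turn from the pose measured when the call began, along the tool's axes at that moment; what a row does not reach only later rows make up. A row lasts 1/12 s, in which the tool goes at most 41.7 mm and 7.16 degrees, less where a joint would pass 70% of its speed; a pose out of reach is approached as far as the arm can. A call with a gripper value outside its range is refused whole. The fingers move at their own pace and stop on an object; "squeeze" is the grip in N (left out, the last holds). Time passes only in rows, so rows that repeat a pose let the fingers close. It gives the time, the measured TCP pose, the force and the opening at its end, in the units of the state.
- r.observe(): the state, without advancing time (a new reading comes with each control period).
- r.snapshot(name): name is "side" or "top"; returns a dict with "color" (384x512x3 uint8, red, green, blue), "range_z" (384x512 float32, m along the optical axis (not along the pixel's ray), 0 where there is no reading), "fx", "fy", "cx", "cy" (pixels), "world_from_camera" (4x4, takes a point from camera to world coordinates). Camera axes: x right, y down, z forward; pixel columns grow to the right and rows downward; lengths in m; the calibration is good to about 2 mm. A picture is of the moment at which its call begins.
- r.job_done(): hands the job in, once; it reports no verdict.
The state is a dict: "t": time; "joints": joint angles; "qvel": joint speeds; "tau": joint torques, N m; "position": TCP position; "orientation": TCP orientation; "contact_force": force on the tool from outside, world axes, zero at the start; "ft_torque": the same for the moment, N m; "gripper_width": opening from 0.0 (shut) to 1.0 (fully open).
Only numpy, scipy, OpenCV 4.12 (cv2) and the standard library are available. Lean on these libraries where they do the work, as an engineer would, in place of code of your own. Each camera call takes 0.05 s, during which the arm holds its last target.

## Working session

There is one attempt and no reset: what is moved stays moved. The work goes in short steps, Python scripts to look and compute and a tool call to move; the robot and the scene stay as the last step left them, time stands still between calls to the robot, and variables do not carry over. Pictures are saved under pics/ and viewed, and the job is handed in when it is done.

Besides the shell and the picture viewer there is one more tool, called after "Request:" by a JSON object that holds its "fn" and its "kwargs", one argument or row to a line. drive_tool: Moves the arm, as the interface text tells. Its arguments: {"type":"object","properties":{"plan":{"type":"array"},"squeeze":{"type":"number"}},"required":["plan"]}

```bash
mkdir -p pics; ls; python3 - <<'E'
from workcell import r
import cv2,numpy as np
for n in("top","side"):
    s=r.snapshot(n); cv2.imwrite(f"pics/{n}0.png",cv2.cvtColor(s["color"],cv2.COLOR_RGB2BGR)); np.savez(f"{n}0.npz",**s)
    print(n,s["fx"],s["cx"],s["cy"],np.round(s["world_from_camera"],3).tolist())
o=r.observe();print(o,r.tip_reach)
E
```

```text
pics
top 356.2258235090923 259.78508177374863 194.47595454431038 [[0.013, -0.998, 0.063, 0.514], [-1.0, -0.012, 0.01, 0.006], [-0.009, -0.063, -0.998, 1.159], [0.0, 0.0, 0.0, 1.0]]
side 438.4313743352151 257.8413988086274 191.81014263290973 [[0.937, -0.249, 0.246, 0.301], [-0.349, -0.701, 0.621, -0.701], [0.018, -0.668, -0.744, 0.942], [0.0, 0.0, 0.0, 1.0]]
{'t': 0.1, 'joints': array([ 1.27500583e+00,  2.13323645e-01, -3.49488189e-02,  1.32348143e+00,
       -4.20565512e-05,  1.57079071e+00]), 'qvel': array([-0.00165629, -0.00122088,  0.00122017, -0.00092552, -0.00133996,
       -0.00047742]), 'tau': array([-1.58454990e-03, -6.87243676e+01,  4.87807202e+01,  1.20915624e-02,
        1.43136566e-05, -3.58669331e-05]), 'position': array([0.14572088, 0.47817632, 0.40427608]), 'orientation': array([ 1.47353878e-01,  9.89083720e-01, -4.76656814e-04, -4.97547910e-05]), 'contact_force': array([-0.52635548,  0.65165938,  0.47737877]), 'ft_torque': array([-0.00864921,  0.0504019 , -0.03249894]), 'gripper_width': 0.9990397989249248} 0.1734
```

View pics/top0.png

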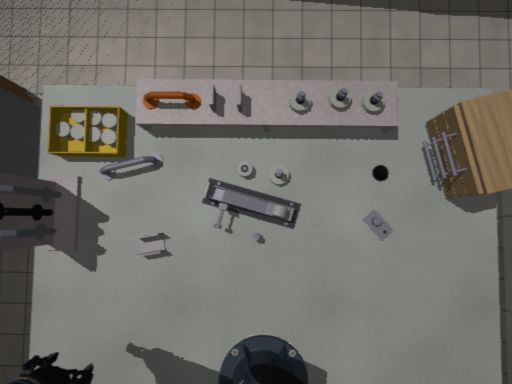

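View pics/side0.png

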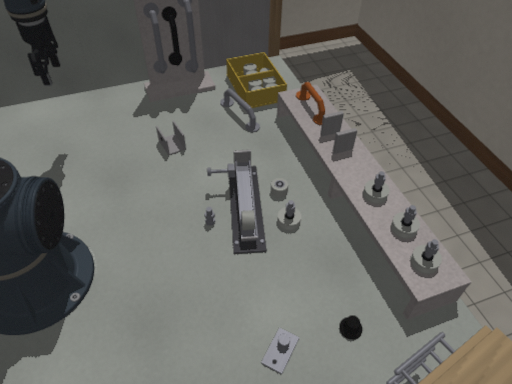

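```bash
python3 - <<'E'
import cv2
a=cv2.imread("pics/top0.png")[150:260,190:320];cv2.imwrite("pics/t0z.png",cv2.resize(a,None,fx=6,fy=5.4,interpolation=2)) if 0 else cv2.imwrite("pics/t0z.png",cv2.resize(a,None,fx=5,fy=5,interpolation=2))
a=cv2.imread("pics/side0.png")[140:260,190:310];cv2.imwrite("pics/s0z.png",cv2.resize(a,None,fx=5,fy=5,interpolation=2))
E
```

```text
(no output)
```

View pics/t0z.png

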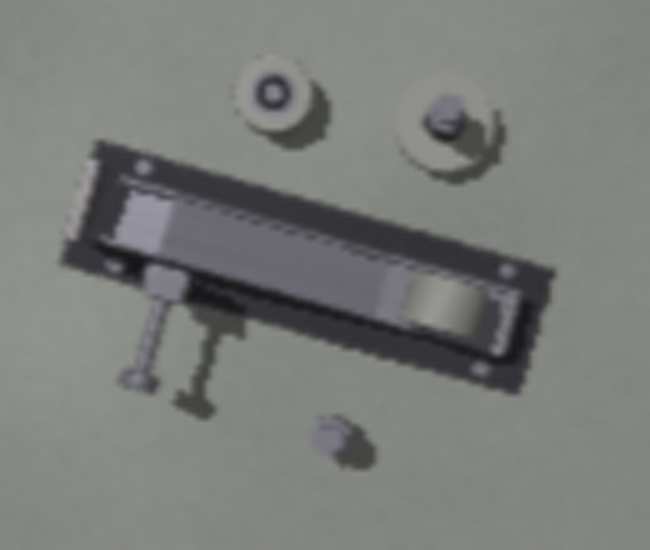

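View pics/s0z.png

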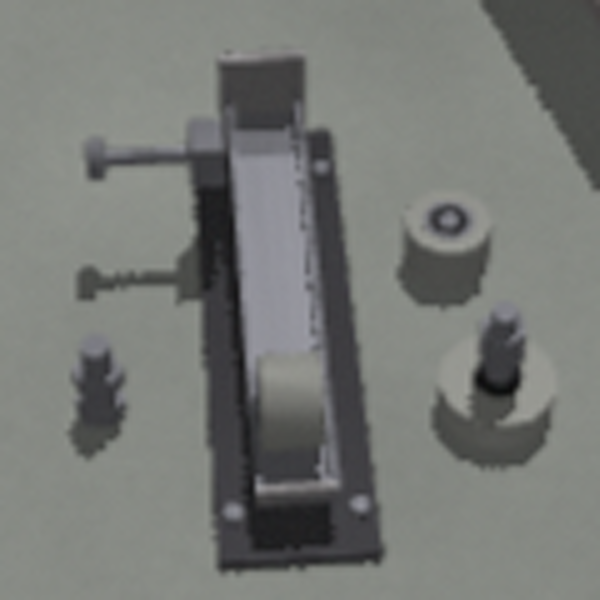

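```bash
cat > h.py <<'E'
import numpy as np,cv2
def pts(s):
    Z=s["range_z"];v,u=np.mgrid[:384,:512];
    P=np.stack([(u-s["cx"])/s["fx"]*Z,(v-s["cy"])/s["fy"]*Z,Z,np.ones_like(Z)],-1)
    return (P@np.array(s["world_from_camera"]).T)[...,:3]
def proj(s,p):
    q=np.linalg.inv(s["world_from_camera"])@np.append(p,1)
    return q[0]/q[2]*s["fx"]+s["cx"],q[1]/q[2]*s["fy"]+s["cy"]
def ray(s,u,v,z):
    T=np.array(s["world_from_camera"]);d=T[:3,:3]@[(u-s["cx"])/s["fx"],(v-s["cy"])/s["fy"],1]
    return T[:3,3]+d*(z-T[2,3])/d[2]
E
python3 - <<'E'
from h import *
for n,(a,b,c,d) in dict(top=(150,260,190,320),side=(140,260,220,270)).items():
    s=dict(np.load(n+"0.npz"));P=pts(s)
    g=s["color"].max(-1)
    m=np.zeros(g.shape,np.uint8)
    # everything above table: height>4mm
    m[a:b,c:d]=(P[a:b,c:d,2]>0.005)
    k,l,st,_=cv2.connectedComponentsWithStats(m)
    i=1+np.argmax(st[1:,4]); print(n,st[1:].tolist(), "table z",np.median(P[a:b,c:d,2][m[a:b,c:d]==0]))
    q=P[l==i]; print(np.percentile(q[:,2],[1,5,10,25,50,75,95]))
    dm=(l==i)&(g<75)&(P[...,2]<0.02)
    print("base z",np.median(P[dm][:,2]),dm.sum())
    x=P[dm][:,:2]
    (cx,cy),wh,ang=cv2.minAreaRect((x*1000).astype(np.float32));print(cx,cy,wh,ang)
    # end stop / knob height points
    hi=(l==i)&(P[...,2]>0.078);print("high",np.round(P[hi]*1000)[:40].tolist())
E
```

```text
top [[287, 150, 2, 2, 2], [200, 152, 1, 1, 1], [223, 153, 1, 1, 1], [242, 152, 1, 1, 1], [255, 153, 1, 2, 2], [272, 153, 1, 1, 1], [224, 155, 1, 1, 1], [291, 155, 1, 1, 1], [296, 155, 1, 1, 1], [300, 155, 1, 1, 1], [195, 156, 1, 1, 1], [216, 156, 1, 1, 1], [310, 157, 1, 1, 1], [196, 159, 1, 1, 1], [276, 158, 1, 1, 1], [295, 159, 1, 1, 1], [214, 160, 1, 1, 1], [237, 161, 16, 16, 201], [251, 161, 1, 1, 1], [264, 161, 1, 1, 1], [319, 160, 1, 1, 1], [194, 162, 1, 1, 1], [202, 163, 1, 1, 1], [282, 162, 1, 1, 1], [207, 165, 1, 1, 1], [269, 164, 20, 21, 310], [201, 167, 1, 1, 1], [211, 166, 1, 1, 1], [220, 167, 1, 1, 1], [235, 166, 1, 1, 1], [195, 169, 1, 1, 1], [217, 168, 1, 1, 1], [265, 168, 1, 1, 1], [315, 169, 1, 1, 1], [197, 170, 1, 1, 1], [226, 170, 1, 1, 1], [221, 173, 1, 1, 1], [230, 172, 1, 1, 1], [293, 173, 1, 1, 1], [223, 176, 1, 1, 1], [231, 177, 1, 1, 1], [233, 177, 1, 1, 1], [202, 179, 98, 50, 2078], [315, 178, 1, 1, 1], [260, 181, 1, 1, 1], [264, 181, 1, 1, 1], [190, 185, 1, 1, 1], [204, 184, 1, 1, 1], [267, 185, 1, 1, 1], [300, 184, 1, 1, 1], [244, 186, 1, 1, 1], [298, 187, 
[... 4758 characters left out ...]
1.0, 181.0, 87.0], [595.0, 184.0, 83.0], [596.0, 178.0, 89.0], [601.0, 184.0, 81.0], [603.0, 180.0, 85.0], [606.0, 179.0, 85.0], [608.0, 178.0, 84.0], [611.0, 177.0, 84.0], [614.0, 176.0, 85.0], [615.0, 172.0, 88.0], [619.0, 174.0, 85.0], [572.0, 185.0, 86.0], [573.0, 181.0, 89.0], [576.0, 181.0, 88.0], [579.0, 181.0, 87.0], [582.0, 181.0, 87.0], [585.0, 181.0, 86.0], [587.0, 177.0, 89.0], [590.0, 177.0, 87.0], [594.0, 180.0, 83.0], [597.0, 180.0, 83.0], [597.0, 172.0, 89.0], [601.0, 173.0, 88.0], [604.0, 173.0, 87.0], [606.0, 172.0, 87.0], [609.0, 172.0, 85.0], [613.0, 173.0, 83.0], [614.0, 168.0, 87.0], [618.0, 170.0, 85.0], [572.0, 186.0, 81.0], [574.0, 185.0, 81.0], [575.0, 179.0, 86.0]]
```

```bash
python3 - <<'E'
from h import *
th=np.radians(74.806);u=np.array([np.cos(th),np.sin(th)]);e=np.array([u[1],-u[0]]);O=np.array([.5585,.0447])
for n in("top","side"):
    s=dict(np.load(n+"0.npz"));P=pts(s);ok=(P[...,2]<.2)&(P[...,2]>-.02)
    d=P[...,:2]-O;X=d@e*1000;Y=d@u*1000;Z=P[...,2]*1000
    print(n)
    c=ok&(abs(X)<12)
    print("profile",[(y,round(float(np.median(Z[c&(abs(Y-y)<2.5)])),1)) for y in range(-165,170,5) if (c&(abs(Y-y)<2.5)).any()])
    h=ok&(Z>77)&(abs(X)<60)&(Y>100);print("stop",X[h].min(),X[h].max(),Y[h].min(),Y[h].max(),np.median(Y[h]))
    w=ok&(Z>15)&(abs(X)<32)&(Y>-120)&(Y<60); print("chan x", np.percentile(X[w],[0.5,5,50,95,99.5]))
    b=ok&(Z>65)&(X<-20)&(X>-60)&(Y>30)&(Y<110);print("block",np.percentile(X[b],[2,50,98]),np.percentile(Y[b],[2,50,98]),np.median(Z[b]))
    k=ok&(Z>45)&(X<-60)&(X>-130)&(Y>30)&(Y<110);print("rod",np.percentile(X[k],[1,50,99]),np.median(Y[k]),np.median(Z[k]))
    k=ok&(Z>25)&(X<-50)&(X>-160)&(Y>-110)&(Y<30);print("hex",k.sum(),np.median(X[k]),np.median(Y[k]),np.max(Z[k]))
E
```

```text
top
profile [(-165, -0.6), (-160, -1.0), (-155, -0.4), (-150, 4.7), (-145, 4.5), (-140, 6.6), (-135, 4.6), (-130, 36.9), (-125, 29.3), (-120, 29.5), (-115, 30.0), (-110, 67.6), (-105, 72.2), (-100, 76.2), (-95, 77.6), (-90, 79.9), (-85, 79.4), (-80, 77.3), (-75, 75.5), (-70, 70.4), (-65, 61.4), (-60, 29.4), (-55, 29.3), (-50, 29.3), (-45, 31.4), (-40, 30.7), (-35, 30.9), (-30, 32.0), (-25, 32.8), (-20, 33.2), (-15, 34.6), (-10, 36.6), (-5, 35.5), (0, 37.3), (5, 36.9), (10, 39.3), (15, 39.2), (20, 40.5), (25, 41.4), (30, 41.1), (35, 42.2), (40, 42.6), (45, 44.1), (50, 45.7), (55, 46.6), (60, 46.8), (65, 47.7), (70, 47.7), (75, 49.5), (80, 50.3), (85, 50.4), (90, 52.2), (95, 46.3), (100, 45.0), (105, 45.2), (110, 44.4), (115, 43.8), (120, 44.5), (125, 42.2), (130, 42.6), (135, 42.7), (140, 80.5), (145, 84.7), (160, 1.2), (165, 0.5)]
stop -24.135270524021625 24.547469835715596 137.0628247641 145.54300900229123 141.3453788024626
chan x [-20.38101924 -18.59903134   0.11861168  19.28858175  21.11407497]
block [-58.37119708 -37.60311481 -25.61031729] [65.77165443 77.7528778  90.83944854] 82
[... 622 characters left out ...]
.1), (40, 44.9), (45, 46.1), (50, 47.0), (55, 46.9), (60, 49.1), (65, 50.3), (70, 49.9), (75, 50.8), (80, 52.1), (85, 52.0), (90, 52.1), (95, 49.4), (100, 47.8), (105, 47.3), (110, 47.2), (115, 46.6), (120, 44.6), (125, 45.2), (130, 43.9), (135, 63.6), (140, 68.9), (145, 83.1)]
stop -24.48448650230526 24.66815930184655 130.86204254033382 146.09405999064646 137.45299104602745
chan x [-20.82398127 -18.98601424  -0.62822504  18.96877709  20.84264266]
block [-58.5065948  -36.62328949 -25.45404611] [61.71240587 70.49858198 90.97638304] 83.20977958569698
rod [-100.42030062  -86.43103055  -61.26099401] 73.91816346822351 75.26437938029014
hex 104 -99.3383241001415 -51.1809322949385 59.00455569171892
```

```bash
cat > g.py <<'E'
from h import *
from scipy.spatial.transform import Rotation as R
from workcell import r
th=np.radians(74.806);u=np.array([np.cos(th),np.sin(th)]);e=np.array([u[1],-u[0]]);O=np.array([.5641,.0653])
def st():
    o=r.observe();p=o["position"];M=R.from_quat(o["orientation"]).as_matrix();d=p[:2]-O
    print("t %.2f gutter xy %.1f %.1f tipz %.1f"%(o["t"],d@e*1e3,d@u*1e3,(p[2]-.1734)*1e3),"F",np.round(o["contact_force"],1),"w",round(o["gripper_width"],2),"q",np.round(o["joints"],2))
    print("tool axes in gutter(x,y): x->",np.round([M[:2,0]@e,M[:2,0]@u],3)," y->",np.round([M[:2,1]@e,M[:2,1]@u],3),"z",np.round(M[:,2],3))
    return p,M
def to(X,Y,tipz,yaxis=None):
    p,M=st();t=np.append(O+e*X/1e3+u*Y/1e3,tipz/1e3+.1734)
    s="shift %s"%np.round((M.T@(t-p))*1e3,1)
    if yaxis is not None:
        d=M[:2,:2].T@yaxis; a=np.arctan2(-d[0],d[1]); s+=" turn %.3f"%a
    print((X,Y,tipz),s)
E
python3 -c "
from g import *
to(0,-168,110,e);to(0,-168,50,e)"
```

```text
t 0.10 gutter xy -512.0 288.8 tipz 230.9 F [-0.5  0.7  0.5] w 1.0 q [ 1.28  0.21 -0.03  1.32 -0.    1.57]
tool axes in gutter(x,y): x-> [-1.     0.031]  y-> [0.031 1.   ] z [-0.    -0.001 -1.   ]
(0, -168, 110) shift [-525.7 -440.8  121.3] turn 1.540
t 0.10 gutter xy -512.0 288.8 tipz 230.9 F [-0.5  0.7  0.5] w 1.0 q [ 1.28  0.21 -0.03  1.32 -0.    1.57]
tool axes in gutter(x,y): x-> [-1.     0.031]  y-> [0.031 1.   ] z [-0.    -0.001 -1.   ]
(0, -168, 50) shift [-525.7 -440.7  181.3] turn 1.540
```

Request:
{"fn": "drive_tool", "kwargs": {
  "plan": [-525.7,-440.8,100,1.54,-1,-525.7,-440.8,100,1.54,-1,-525.7,-440.8,100,1.54,-1,-525.7,-440.8,100,1.54,-1,-525.7,-440.8,100,1.54,-1,-525.7,-440.8,100,1.54,-1,-525.7,-440.8,100,1.54,-1,-525.7,-440.8,100,1.54,-1,-525.7,-440.8,100,1.54,-1,-525.7,-440.8,100,1.54,-1,-525.7,-440.8,100,1.54,-1,-525.7,-440.8,100,1.54,-1,-525.7,-440.8,100,1.54,-1,-525.7,-440.8,100,1.54,-1,-525.7,-440.8,100,1.54,-1,-525.7,-440.8,100,1.54,-1,-525.7,-440.8,100,1.54,-1,-525.7,-440.8,100,1.54,-1,-525.7,-440.8,100,1.54,-1,-525.7,-440.8,100,1.54,-1],
  "squeeze": 40
}}

```text
t: 1.77
position: [0.5197, -0.0966, 0.3044]
orientation: [0.794, 0.607, -0.001, -0.0]
contact_force: [-1.0, -0.6, 0.1]
gripper_width: 0.001
```

```bash
python3 - <<'E'
from g import *
to(0,-168,50,e)
s=r.snapshot("side");cv2.imwrite("pics/s1.png",cv2.resize(cv2.cvtColor(s["color"],4)[110:290,150:330],None,fx=3.3,fy=3.3))
E
```

```text
t 1.77 gutter xy -0.4 -167.9 tipz 131.0 F [-1.  -0.6  0.1] w 0.0 q [-0.18  0.31 -0.16  1.1  -0.    1.65]
tool axes in gutter(x,y): x-> [0. 1.]  y-> [ 1. -0.] z [-0.001 -0.001 -1.   ]
(0, -168, 50) shift [-0.   0.5 81. ] turn -0.000
```

View pics/s1.png

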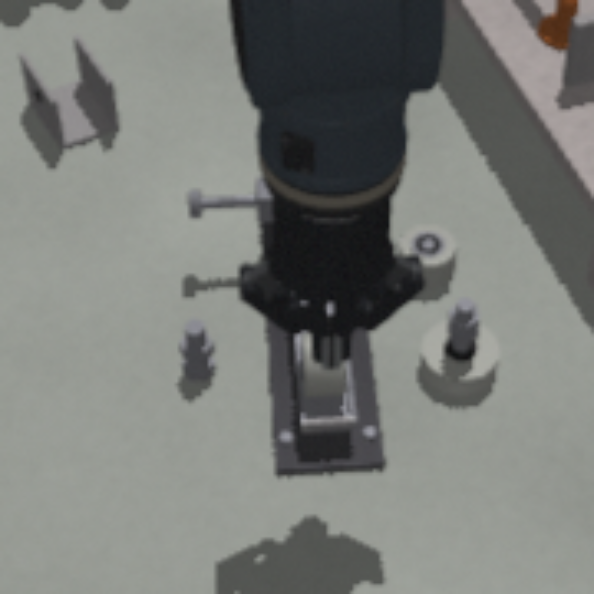

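Request:
{"fn": "drive_tool", "kwargs": {
  "plan": [0,0.5,40,0,-1,0,0.5,81,0,-1,0,0.5,81,0,-1,0,0.5,81,0,-1,6,0.5,81,0,-1,12,0.5,81,0,-1,16,0.5,81,0,-1,19,0.5,81,0,-1,22,0.5,81,0,-1,25,0.5,81,0,-1,28,0.5,81,0,-1,31,0.5,81,0,-1,34,0.5,81,0,-1,37,0.5,81,0,-1]
}}

```text
t: 2.98
position: [0.5298, -0.0604, 0.2236]
orientation: [0.794, 0.608, -0.001, -0.0]
contact_force: [0.2, -0.1, 0.5]
gripper_width: 0.004
```

```bash
python3 - <<'E'
from g import *
to(0,-100,50,e)
s=r.snapshot("side");cv2.imwrite("pics/s2.png",cv2.resize(cv2.cvtColor(s["color"],4)[140:290,180:330],None,fx=4,fy=4))
E
```

```text
t 2.98 gutter xy -0.1 -130.3 tipz 50.2 F [ 0.2 -0.1  0.5] w 0.0 q [-0.11  0.38 -0.28  0.91 -0.    1.72]
tool axes in gutter(x,y): x-> [-0.001  1.   ]  y-> [1.    0.001] z [-0.001 -0.001 -1.   ]
(0, -100, 50) shift [30.3  0.2  0.2] turn 0.001
```

View pics/s2.png

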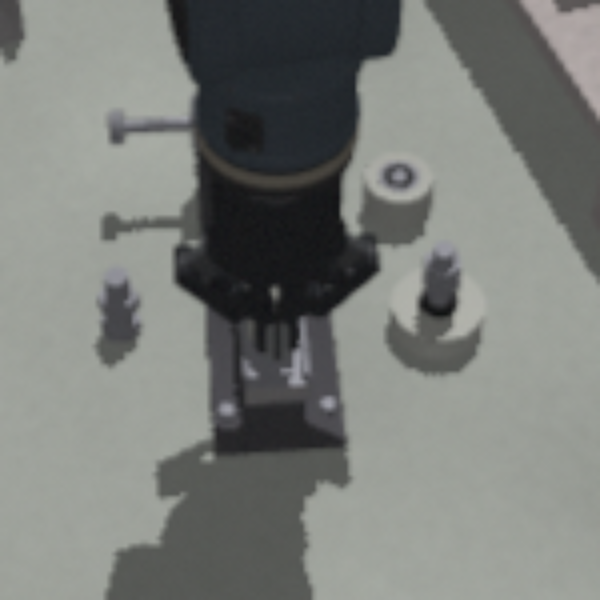

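Request:
{"fn": "drive_tool", "kwargs": {
  "plan": [5,0.1,0,0,-1,10,0.1,0,0,-1,15,0.1,0,0,-1,20,0.1,0,0,-1,25,0.1,-0.2,0,-1,30,0.1,-1,0,-1,35,0.1,-1.7,0,-1,40,0.1,-2.5,0,-1,45,0.1,-3.3,0,-1,50,0.1,-4,0,-1,55,0.1,-4.9,0,-1,60,0.1,-5.6,0,-1,65,0.1,-6.4,0,-1,70,0.1,-7.2,0,-1,75,0.1,-8,0,-1,80,0.1,-8.8,0,-1,85,0.1,-9.6,0,-1,90,0.1,-10.4,0,-1,95,0.1,-11.2,0,-1,100,0.1,-12,0,-1]
}}

```text
t: 4.7
position: [0.5563, 0.0369, 0.2356]
orientation: [0.794, 0.608, -0.0, -0.0]
contact_force: [-0.2, -1.6, 0.5]
gripper_width: 0.002
```

```bash
python3 - <<'E'
from g import *
to(0,34,72,e)
for n in("side","top"):
    s=r.snapshot(n);c=(140,290,180,330) if n=="side" else(150,260,190,320)
    cv2.imwrite(f"pics/{n}3.png",cv2.resize(cv2.cvtColor(s["color"],4)[c[0]:c[1],c[2]:c[3]],None,fx=4,fy=4))
E
```

```text
t 4.70 gutter xy -0.1 -29.4 tipz 62.2 F [-0.2 -1.6  0.5] w 0.0 q [ 0.07  0.42 -0.19  0.96 -0.    1.9 ]
tool axes in gutter(x,y): x-> [-0.001  1.   ]  y-> [1.    0.001] z [-0.001 -0.001 -1.   ]
(0, 34, 72) shift [63.4  0.2 -9.9] turn 0.001
```

View pics/side3.png

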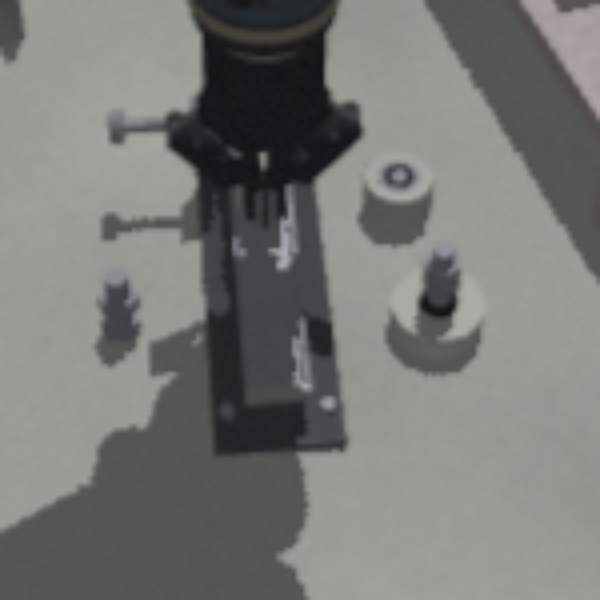

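View pics/top3.png

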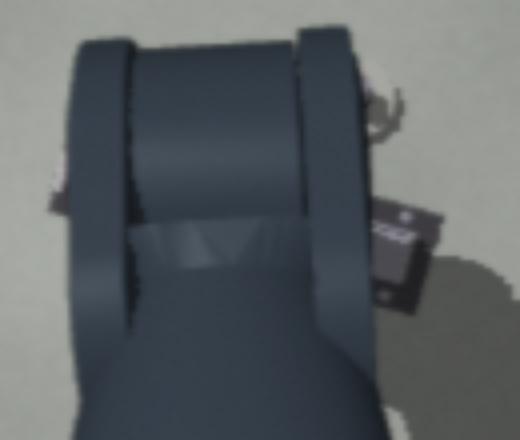

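Request:
{"fn": "drive_tool", "kwargs": {
  "plan": [4,0.1,-0.6,0,-1,8,0.1,-1.2,0,-1,12,0.1,-1.9,0,-1,16,0.1,-2.5,0,-1,20,0.1,-3.1,0,-1,24,0.1,-3.8,0,-1,28,0.1,-4.4,0,-1,32,0.1,-5,0,-1,36,0.1,-5.6,0,-1,40,0.1,-6.3,0,-1,44,0.1,-6.9,0,-1,48,0.1,-7.5,0,-1,51,0.1,-8,0,-1,54,0.1,-8.4,0,-1,57,0.1,-8.9,0,-1,59,0.1,-9,0,-1,61,0.1,-9,0,-1,63,0.1,-9,0,-1,65,0.1,-9,0,-1,67,0.1,-9,0,-1]
}}

```text
t: 6.47
position: [0.574, 0.102, 0.2446]
orientation: [0.794, 0.608, -0.0, -0.0]
contact_force: [-0.1, -0.0, 0.8]
gripper_width: -0.002
```

```bash
python3 - <<'E'
from g import *
to(0,54,67,e)
for n in("side","top"):
    s=r.snapshot(n);c=(110,260,180,330) if n=="side" else(150,260,190,320)
    cv2.imwrite(f"pics/{n}4.png",cv2.resize(cv2.cvtColor(s["color"],4)[c[0]:c[1],c[2]:c[3]],None,fx=4,fy=4))
E
```

```text
t 6.47 gutter xy -0.1 38.0 tipz 71.2 F [-0.1 -0.   0.8] w -0.0 q [ 0.18  0.46 -0.1   1.01 -0.    2.01]
tool axes in gutter(x,y): x-> [-0.001  1.   ]  y-> [1.    0.001] z [-0.001 -0.    -1.   ]
(0, 54, 67) shift [16.   0.1  4.2] turn 0.001
```

View pics/side4.png

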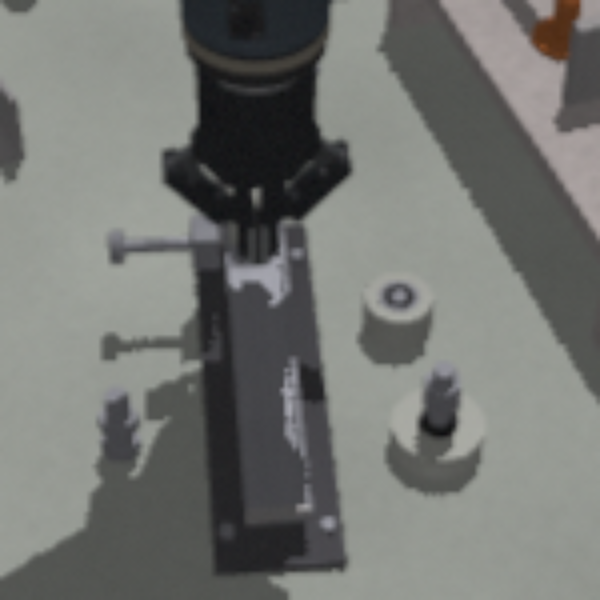

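Request:
{"fn": "drive_tool", "kwargs": {
  "plan": [3,0.1,1,0,-1,6,0.1,2,0,-1,9,0.1,3,0,-1,11,0.1,4,0,-1,13,0.1,4,0,-1,14.5,0.1,4,0,-1,15.5,0.1,4,0,-1,16.5,0.1,4,0,-1,16.5,0.1,4,0,-1]
}}

```text
t: 7.32
position: [0.5783, 0.1175, 0.2405]
orientation: [0.794, 0.608, -0.001, 0.001]
contact_force: [-1.4, -6.6, 0.6]
gripper_width: 0.001
```

```bash
python3 - <<'E'
from g import *
to(0,-40,110,e)
E
```

```text
t 7.32 gutter xy -0.0 54.1 tipz 67.1 F [-1.4 -6.6  0.6] w 0.0 q [ 0.2   0.48 -0.09  1.01 -0.    2.04]
tool axes in gutter(x,y): x-> [-0.001  1.   ]  y-> [1.    0.001] z [-0.001 -0.002 -1.   ]
(0, -40, 110) shift [-94.2  -0.1 -42.7] turn 0.001
```

Request:
{"fn": "drive_tool", "kwargs": {
  "plan": [-5,0,0,0,-1,-20,0,-10,0,-1,-40,0,-40,0,-1,-60,-40,-80,-0.1,-1,-60,-80,-80,-0.2,-1,-60,-120,-80,-0.3,-1,-50,-145,-80,-0.4,-1,-40,-145,-80,-0.5,-1,-30,-145,-80,-0.6,-1,-20,-145,-80,-0.7,-1,-10,-145,-80,-0.8,-1,0,-145,-80,-0.9,-1,3,-145,-80,-1.0,-1,3,-145,-80,-1.1,-1,3,-145,-80,-1.2,-1,3,-145,-80,-1.32,-1,3,-145,-80,-1.44,-1,3,-145,-80,-1.57,-1,3,-145,-80,-1.57,-1,3,-145,-80,-1.57,-1]
}}

```text
t: 8.98
position: [0.4391, 0.1577, 0.3211]
orientation: [0.134, 0.991, -0.001, -0.0]
contact_force: [1.1, 0.5, 0.5]
gripper_width: 0.001
```

```bash
python3 - <<'E'
from g import *
to(-130,57,60,u)
for n in("side","top"):
    s=r.snapshot(n);np.savez(n+"5.npz",**s);c=(110,260,180,330) if n=="side" else(150,260,190,320)
    cv2.imwrite(f"pics/{n}5.png",cv2.resize(cv2.cvtColor(s["color"],4)[c[0]:c[1],c[2]:c[3]],None,fx=4,fy=4))
E
```

```text
t 8.98 gutter xy -144.9 56.4 tipz 147.7 F [1.1 0.5 0.5] w 0.0 q [ 0.35  0.18 -0.29  1.1  -0.    0.61]
tool axes in gutter(x,y): x-> [-1.     0.003]  y-> [0.003 1.   ] z [-0.    -0.002 -1.   ]
(-130, 57, 60) shift [-14.9   0.8  87.7] turn -0.003
```

View pics/side5.png

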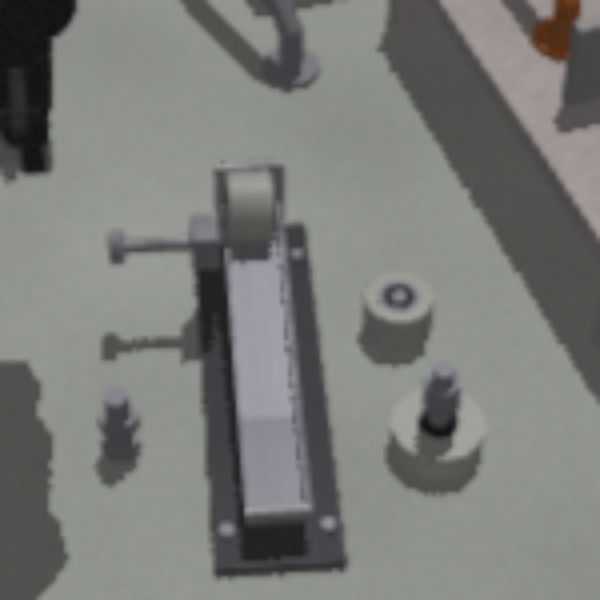

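View pics/top5.png

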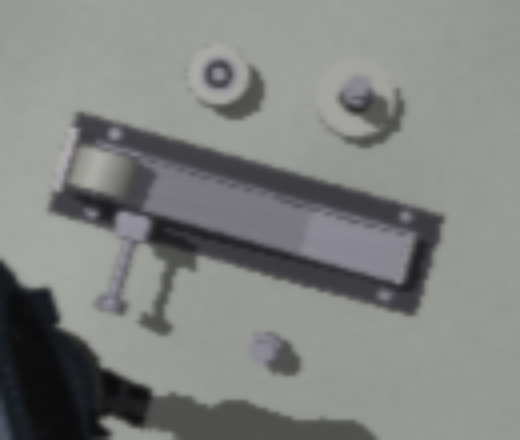

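Request:
{"fn": "drive_tool", "kwargs": {
  "plan": [0,0.8,35,0,-1,0,0.8,70,0,-1,0,0.8,87.7,0,-1,0,0.8,87.7,0,-1,-8,0.8,87.7,0,-1,-16,0.8,87.7,0,-1,-22,0.8,87.7,0,-1,-26,0.8,87.7,0,-1,-30,0.8,87.7,0,-1,-34,0.8,87.7,0,-1,-38,0.8,87.7,0,-1,-42,0.8,87.7,0,-1,-46,0.8,87.7,0,-1,-50,0.8,87.7,0,-1,-54,0.8,87.7,0,-1,-58,0.8,87.7,0,-1,-62,0.8,87.7,0,-1,-66,0.8,87.7,0,-1,-69,0.8,87.7,0,-1,-71,0.8,87.7,0,-1]
}}

```text
t: 10.75
position: [0.5081, 0.1396, 0.2332]
orientation: [0.134, 0.991, -0.001, -0.0]
contact_force: [-2.4, 2.1, 1.9]
gripper_width: -0.002
```

```bash
python3 - <<'E'
from g import *
to(-69,57,60,u)
E
```

```text
t 10.75 gutter xy -73.5 57.1 tipz 59.8 F [-2.4  2.1  1.9] w -0.0 q [ 0.27  0.36 -0.28  0.93 -0.    0.54]
tool axes in gutter(x,y): x-> [-1.     0.004]  y-> [0.004 1.   ] z [-0.    -0.002 -1.   ]
(-69, 57, 60) shift [-4.5 -0.  -0.2] turn -0.004
```

Sliding at about 2–3 N; finish until the force rises at the hard stop.

Request:
{"fn": "drive_tool", "kwargs": {
  "plan": [-2,0,0,0,-1,-3.5,0,0,0,-1,-4.5,0,0,0,-1,-5.5,0,0,0,-1,-5.5,0,0,0,-1]
}}

```text
t: 11.17
position: [0.5126, 0.1383, 0.233]
orientation: [0.134, 0.991, -0.001, -0.001]
contact_force: [-10.9, 3.7, 6.7]
gripper_width: 0.001
```

```bash
python3 - <<'E'
from g import *
to(-69,57,60,u)
E
```

```text
t 11.17 gutter xy -68.8 56.9 tipz 59.6 F [-10.9   3.7   6.7] w 0.0 q [ 0.26  0.37 -0.27  0.93 -0.    0.53]
tool axes in gutter(x,y): x-> [-1.     0.004]  y-> [0.004 1.   ] z [-0.003 -0.001 -1.   ]
(-69, 57, 60) shift [ 0.2  0.1 -0.4] turn -0.004
```

Request:
{"fn": "drive_tool", "kwargs": {
  "plan": [-1,0,0,0,-1,-1.5,0,0,0,-1,-1.5,0,0,0,-1]
}}

```text
t: 11.42
position: [0.513, 0.1381, 0.2329]
orientation: [0.134, 0.991, -0.0, -0.003]
contact_force: [-13.4, 5.4, 9.5]
gripper_width: -0.002
```

```bash
python3 - <<'E'
from g import *
to(-69,57,60,u)
E
```

```text
t 11.42 gutter xy -68.4 56.9 tipz 59.5 F [-13.4   5.4   9.5] w -0.0 q [ 0.26  0.37 -0.26  0.94  0.    0.53]
tool axes in gutter(x,y): x-> [-1.     0.003]  y-> [0.003 1.   ] z [-0.005 -0.    -1.   ]
(-69, 57, 60) shift [ 0.6  0.1 -0.5] turn -0.003
```

Hard stop confirmed. Retreat and check.

Request:
{"fn": "drive_tool", "kwargs": {
  "plan": [5,0,0,0,-1,20,0,0,0,-1,50,0,0,0,-1,75,0,-30,0,-1,90,0,-70,0,-1,100,0,-100,0,-1,100,0,-120,0,-1,100,0,-120,0,-1,100,0,-120,0,-1]
}}

```text
t: 12.17
position: [0.4175, 0.1648, 0.3543]
orientation: [0.134, 0.991, -0.0, -0.001]
contact_force: [-0.5, 0.8, 0.1]
gripper_width: -0.001
```

```bash
python3 - <<'E'
from g import *
st()
for n in("side","top"):
    s=r.snapshot(n);c=(130,230,190,290) if n=="side" else(150,260,190,320)
    cv2.imwrite(f"pics/{n}6.png",cv2.resize(cv2.cvtColor(s["color"],4)[c[0]:c[1],c[2]:c[3]],None,fx=5,fy=5))
    P=pts(s);d=P[...,:2]-O;X=d@e*1000;Y=d@u*1000;Z=P[...,2]*1000
    k=(Z>45)&(Z<100)&(X<-47)&(X>-130)&(Y>35)&(Y<80);print(n,"rod/knob X",np.percentile(X[k],[1,50,99]),k.sum())
    k=(Z>60)&(abs(X)<12)&(Y>45)&(Y<114);print("roller", [(y,round(float(np.median(Z[k&(abs(Y-y)<2.5)])),1)) for y in range(50,116,5) if (k&(abs(Y-y)<2.5)).any()])
E
```

```text
t 12.17 gutter xy -167.6 57.6 tipz 180.9 F [-0.5  0.8  0.1] w -0.0 q [ 0.38  0.13 -0.27  1.18  0.    0.64]
tool axes in gutter(x,y): x-> [-1.     0.003]  y-> [0.003 1.   ] z [-0.003  0.    -1.   ]
side rod/knob X [-56.33974719 -52.53514149 -47.35249366] 31
roller [(50, 75.5), (55, 75.0), (60, 74.7), (65, 75.6), (70, 83.9), (75, 90.5), (80, 94.0), (85, 96.6), (90, 97.0), (95, 96.0), (100, 93.4), (105, 90.3), (110, 89.4), (115, 84.1)]
top rod/knob X [-57.33347966 -51.95852375 -47.23181957] 27
roller [(50, 74.7), (55, 73.2), (60, 72.1), (65, 71.9), (70, 81.7), (75, 87.0), (80, 91.5), (85, 93.0), (90, 94.6), (95, 94.2), (100, 92.2), (105, 90.3), (110, 84.3), (115, 80.5)]
```

View pics/side6.png

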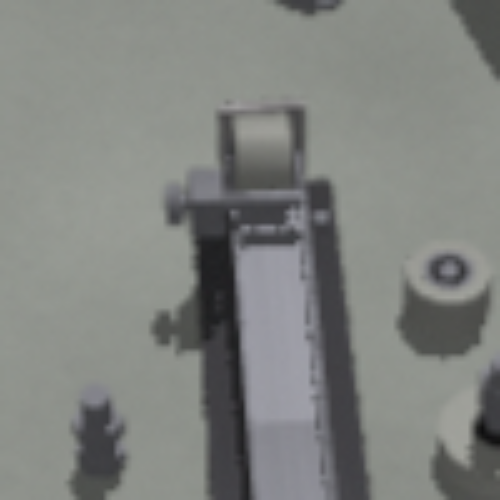

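View pics/top6.png

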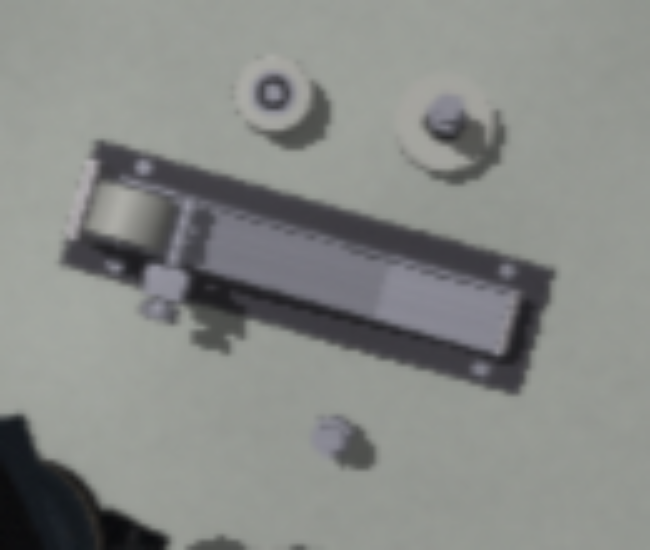

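The pictures show the roller at the end stop (side crop about (262,150)). The rod lies across the gutter behind it, with the knob close to the guide block (top crop about (160,305)). The other hardware hasn't moved, and the arm is clear.

```bash
python3 -c "
from workcell import r
print(r.job_done())"
```

```text
the job is handed in; nothing more can be done
None
```

I pushed the roller up the gutter with closed fingertips, over the lip and against the end stop. I then backed off, turned the gripper a quarter turn, and pushed the slide bolt home. I handed the job in at about 12.3 s.

- **Roller:** the push force dropped to zero past the lip, then rose to 6.6 N with the fingers where a fully home roller should be. After the fingers left, its top in the depth image was at about y = 90 mm; fully home is 91 mm.
- **Bolt:** it slid at about 2–3 N, then hit a firm stop at about 13 N along its travel. The knob face measured about x = -57 mm in the final pictures; fully home is -58 mm.
- **Other hardware:** the spare roller, stud wheel and hex bolt stood unmoved in the final pictures. The others were outside the final close-ups; the arm did not go near them. All measured contact forces stayed well below the limits.
- **Disagreements:** the two cameras differed by 2–3 mm in height, about what the calibration allows. No checks failed.

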